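Shut the watchmaker's parts drawer

TASK

On the watchmaker's bench the parts chest has been left with one drawer out and the drawer's yellow dust lid standing up. With the fingertips only, push the lid over until it is fully closed on top of the drawer, and only then push the drawer fully home into the chest (a raised lid would strike the chest). Pick nothing up: the watch movement stays in the drawer and everything else on the bench stays where it is; do not use heavy force.

Things in the scene. Friction and masses are not known exactly. Their poses are not given: they have to be found in the camera images.
- chest: Black parts chest fixed to the bench, 200 mm deep (x) x 250 wide (y) x 85 high, two blue drawers side by side. Origin: centre of its underside; x points front to back (away from the robot, turned up to 15 degrees), y to its left. Front face at x = -100 mm; the left drawer (y = +61 mm) is a shut dummy, the right one (y = -61 mm) is the working drawer.
- drawer (a joint): How far the right-hand (as the robot sees it) drawer is pulled out of the chest, m: 0 = fully home, grows as it comes out along the chest's -x (at most 0.12). Stays where left; friction about 2 N.
- drawer_front (a point): Centre of the flat blue front of the right drawer, outer face, 40 mm above the bench; axes as the chest's (push along +x). Front 114 mm wide, 10 to 70 mm above the bench, 8 thick; home, it stands 8 mm proud of the chest's face. Behind it a tray 108 mm wide, rims 58 and floor 14 mm above the bench; the lid covers its front compartment (61 mm front to back).
- lid (a joint): Angle of the yellow lid, rad: 0 = lying closed and level on the drawer, 1.57 = standing upright, at most 1.9. It closes by swinging over from the drawer's left towards its right. Stiff friction hinge (0.06 N m, about 1 N at 60 mm from the hinge): it stays where it is left and must be pushed all the way down.
- lid_hinge (a point): Middle of the lid's hinge line (along the chest's x, above the drawer's left wall), 61.5 mm above the bench, 40 mm behind the front's outer face, 50 mm left of the drawer's centre; moves with the drawer. Lid: flat yellow plate, 60 mm along the hinge, 100 from hinge to free edge, 5 thick (point at mid-thickness); closed, its top is 64 mm above the bench.
- lid_edge (a point): Middle of the lid's free edge at mid-thickness, 100 mm from lid_hinge: up when the lid is open, over the drawer's right wall when closed.
- movement: Round brass watch movement, 26 mm across, 12 high, loose in the drawer's front compartment, to stay there. Origin: centre of its underside, z up.
- loupe: Black eyeglass loupe, 34 mm across, 34 high, standing left of the open drawer, in front of the chest's left half; leave alone. Origin: centre of its underside.
- oil_jar: Amber jar, 36 mm across, 50 high, standing to the right of the open drawer; leave alone. Origin: centre of its underside.
- tape: Cream roll of tape lying flat, 64 mm across, 22 high; leave alone. Origin: centre of its underside.
- screwdriver: Red-handled screwdriver lying on the bench, 150 mm; leave alone. Origin: centre of its underside.
- case_cup: Aluminium cup block, 44 mm across, 34 high; leave alone. Origin: centre of its underside.
- tweezers: Steel tweezers lying flat, 117 mm long, 6 high; leave alone. Origin: on the underside, near the middle.

How it is judged:
On the way, in this order (a step that is already met when the one before it is completed fails the run):
1. the lid is closed while the drawer is still out (value of joint lid below 0.06 rad and value of joint drawer above 0.06 m), for 0.2 s.
2. the drawer is pushed home (value of joint drawer below 0.004 m), for 0.2 s.
At the end, for the whole second after the job is handed in: The lid is closed (within 0.06 rad), the drawer is home (within 4 mm), the movement lies at rest in the drawer's front compartment, and the other loose things are within 25 mm of where they stood (value of joint lid below 0.06 rad and value of joint drawer below 0.004 m and linear speed of movement below 0.01 m/s and x of movement in the frame of drawer_front between 0.012 and 0.072 m and y of movement in the frame of drawer_front between -0.05 and 0.05 m and z of movement in the frame of drawer_front between -0.04 and 0.015 m and distance of each of loupe, oil_jar, tape, screwdriver, case_cup, tweezers from where it was at the start of the episode below 0.025 m); the robot touches nothing.
It fails at once if the drawer is pushed in with its lid raised, so that the lid would strike the chest (value of joint lid above 0.2 rad and value of joint drawer below 0.06 m).
It fails at once if the movement is lifted out of the drawer (underside over 45 mm above the bench; it starts at 14) (height (world z) of movement above 0.045 m).
It fails at once if heavy force: more than 60 N on the chest, drawer or lid (contact force between the arm and chest above 60 N).
It fails at once if heavy force: more than 60 N from the fingers on the chest, drawer or lid (contact force between the fingers and chest above 60 N).
It fails at once if another loose thing on the bench is moved more than 25 mm or lifted (distance of any of loupe, oil_jar, tape, screwdriver, case_cup, tweezers from where it was at the start of the episode above 0.025 m).
It also fails if it takes over 46 s, if anything falls off the work surface, if the arm or the gripper's body presses on something with over 40 N, if the wrist force passes 120 N, or if a joint passes its speed limit or range.

ROBOT

A 6-joint arm with a two-finger parallel gripper is mounted at the origin on the work surface. World frame = base frame: x ahead of the robot, y to its left, z up, the work surface at z = 0. Lengths are in m, angles in rad, forces in N, time in s.
With the tool pointing down it reaches from about 0.375 to 0.9 m from the base axis. Payload 3.1 kg.
Tool frame: the origin (TCP) lies between the finger pads; the fingertips stand manip.nose_length ahead of it and the grasp point (between the pads) lies 5 mm behind it (manip.nose_length is the distance from the TCP to the fingertips, in m); z points along the fingers, y is the line along which they close (so a half turn about z gives the same grasp; the last joint's range is limited). The gripper opens to 85 mm and grips with 20 to 120 N. Pads are 22 mm wide; open, the fingers measure 114 mm over their backs; the gripper's body (76 mm by 85 mm) begins 54 mm behind the grasp point. The pads swing forward as they close: fully open they stand 13 mm farther back than shut.
Start: joints at [-1.49, 0.527, 1.433, -0, 1.181, -0.178], TCP at [0.161, -0.604, 0.245] pointing down, gripper open.
Joint ranges: [-3.08, 3.08], [-0.75, 2.2], [0.22, 2.44], [-1.43, 4.57], [0, 2.65], [-2.85, 2.85]. Speed limits (rad/s): [2.79, 2.79, 3.14, 3.14, 3.14, 3.14].

INTERFACE

Orientations are given as a unit quaternion [x, y, z, w].
In Python, from station import monitor, eyes, job, manip gives the robot as it stands.
- The arm moves only by the shell command python3 -m pendant 'ROWS' [FORCE]. ROWS is JSON, a list that holds one entry, the list of rows, each a list of 7 numbers: the shift along the tool's x, y, z as a fraction of full scale, then the turn, a rotation vector about the tool's x, y, z as a fraction of full scale, then the opening, from 0 (shut) to 1 (fully open). A call has 1 to 20 rows; each row shifts and turns the commanded pose from where the row before left it, along the tool's axes as they then stand; what a row does not reach is not made up. Full scale, the value 1, is 800 mm for a shift and 0.12 rad for a turn. A row lasts 1/10 s, in which the tool goes at most 50 mm and 8.59 degrees, less where a joint would pass 70% of its speed; a pose out of reach is approached as far as the arm can. A call with a number of a shift or a turn outside -1 to 1 is refused whole. A call with a gripper value outside its range is refused whole. The fingers move at their own pace and stop on an object; FORCE is the grip in N (left out, the last holds). Time passes only in rows, so rows that do not move let the fingers close. It gives the time, the measured TCP pose, the force, the opening and the grip force at its end, in the units of the state.
- monitor.sense(): the state, without advancing time (a new reading comes with each control period).
- eyes.snapshot(name): name is "scene" or "top" or "wrist"; returns a dict with "pixels" (400x640x3 uint8, red, green, blue), "depth" (400x640 float32, m along the optical axis (not along the pixel's ray), 0 where there is no reading), "intrinsics" (3x3 intrinsics, pixels), "eye" and "attitude" of the camera in the world. Camera axes: x right, y down, z forward; pixel columns grow to the right and rows downward; lengths in m; the calibration is good to about 2 mm. The wrist camera is an equidistant fisheye: a pixel r from the principal point sees the ray r / f radians off the axis. A picture is of the moment at which its call begins.
- job.sign_off(): hands the job in; it is judged then, once.
The state is a dict: "t": time; "q": joint angles; "qd": joint speeds; "tau": joint torques, N m; "tcp_pos": TCP position; "tool_rot": TCP orientation; "force": force on the tool from outside, world axes, zero at the start; "ft_torque": the same for the moment, N m; "finger_gap": opening from 0.0 (shut) to 1.0 (fully open); "gripper_force": force on a finger pad.
Only numpy, scipy, OpenCV 4.12 (cv2) and the standard library are available. Lean on these libraries where they do the work, as an engineer would, in place of code of your own. Each camera call takes 0.05 s, during which the arm holds its last target. There are 200 camera calls.

## Working session

There is one attempt and no reset: what is moved stays moved. The work goes in short steps, Python scripts to look and compute and a shell command to move; the robot and the scene stay as the last step left them, time stands still between calls to the robot, and variables do not carry over. Pictures are saved under pics/ and viewed, at most 10 in all, crops included, and the job is handed in when it is done.

```bash
mkdir -p pics; ls; python3 - <<'E'
from station import monitor, eyes, manip
import cv2,numpy as np
for n in ("scene","top"):
    s=eyes.snapshot(n); np.savez(n+"0.npz",**s)
    cv2.imwrite(f"pics/{n}0.png",s["pixels"][:,:,::-1]); print(n,s["intrinsics"],s["eye"],s["attitude"])
print(monitor.sense(),manip.nose_length)
E
```

```text
pics
scene [[474.938839     0.         322.5815613 ]
 [  0.         474.938839   197.83224595]
 [  0.           0.           1.        ]] [1.0135735  0.90430024 0.84083736] [ 0.2115747   0.86939968 -0.43284473 -0.10966213]
top [[400.71639865   0.         327.28093703]
 [  0.         400.71639865 201.51399986]
 [  0.           0.           1.        ]] [0.34449421 0.01487678 1.19277369] [ 0.7113619  -0.69628823  0.06641773 -0.06881598]
{'t': 0.1, 'q': array([-1.48947857e+00,  5.28375841e-01,  1.43378670e+00,  1.87801203e-05,
        1.18143026e+00, -1.78529937e-01]), 'qd': array([-0.00043004, -0.00166018, -0.00169584, -0.00092844,  0.00082531,
        0.00043323]), 'tau': array([-4.30051550e-04, -4.43305492e+01, -1.78585625e+01, -2.95522004e-04,
        3.87198743e-03,  1.67212910e-06]), 'tcp_pos': array([ 0.16054657, -0.60337617,  0.24442586]), 'tool_rot': array([ 9.91571730e-01,  1.29555023e-01,  5.72638478e-05, -9.98469091e-04]), 'force': array([ 0.41090798,  0.53713446, -0.90795793]), 'ft_torque': array([ 0.01693402, -0.00590095, -0.00530506]), 'gripper_force': 0.0, 'finger_gap': 1.0014846536956712} 0.014
```

View pics/scene0.png

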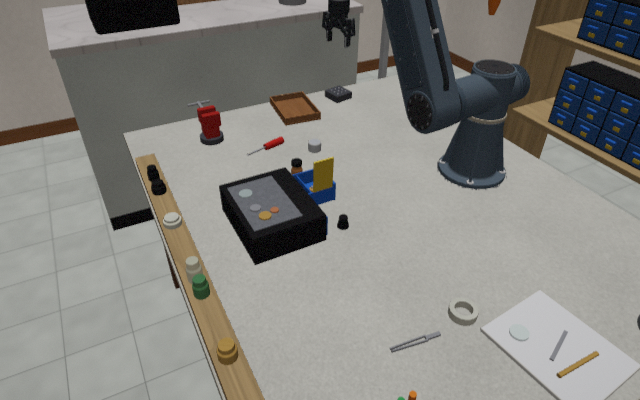

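View pics/top0.png

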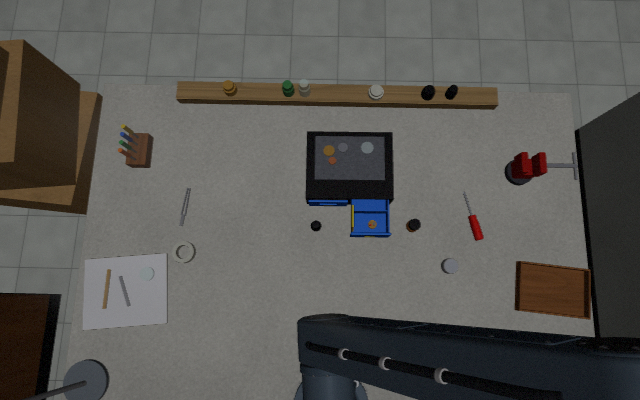

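The scene view shows the yellow lid standing at about (323,175) over the blue drawer. In the top view the chest is at about (350,165), the open drawer at (370,218), the lid edge-on at (353,216), the loupe at (316,225) and the jar at (413,225).

```bash
cat > h.py <<'E'
import numpy as np,cv2
from scipy.spatial.transform import Rotation as R
def cloud(s):
    K=s["intrinsics"];d=s["depth"];v,u=np.mgrid[:400,:640]
    c=np.stack([(u-K[0,2])/K[0,0]*d,(v-K[1,2])/K[1,1]*d,d],-1)
    return c@R.from_quat(s["attitude"]).as_matrix().T+s["eye"]
def ray(s,px,z):
    K=s["intrinsics"];px=np.atleast_2d(px)
    r=np.c_[(px[:,0]-K[0,2])/K[0,0],(px[:,1]-K[1,2])/K[1,1],np.ones(len(px))]@R.from_quat(s["attitude"]).as_matrix().T
    return s["eye"]+r*((z-s["eye"][2])/r[:,2])[:,None]
def hsv(s): return cv2.cvtColor(np.ascontiguousarray(s["pixels"]),cv2.COLOR_RGB2HSV)
def box(m): m=m&True; ys,xs=np.nonzero(m); return cv2.minAreaRect(np.c_[xs,ys].astype(np.float32))
E
python3 - <<'E'
from h import *
np.set_printoptions(precision=4,suppress=True)
T=dict(np.load("top0.npz"));S=dict(np.load("scene0.npz"))
P=cloud(T);H=hsv(T);Q=cloud(S);G=hsv(S)
win=np.zeros((400,640),bool);win[120:245,295:430]=1
top=win&(abs(P[...,2]-.085)<.012)&(P[...,0]>.52)&(H[...,0]*0==0)
top=top&~((H[...,0]>100)&(H[...,0]<130)&(H[...,1]>150))
b=box(top);c=ray(T,cv2.boxPoints(b),.085);print("chest",b,c[:,:2],c.mean(0),np.linalg.norm(np.diff(c,axis=0),axis=1))
blue=win&(H[...,0]>100)&(H[...,0]<130)&(H[...,1]>150)
br=blue.copy();br[:,:350]=0;br[:200]=0
b=box(br);print("drawer px",cv2.boxPoints(b));print(ray(T,cv2.boxPoints(b),.07)[:,:2])
for y in range(228,240):print(y,T["pixels"][y,372],P[y,372].round(3))
ye=win&(H[...,0]>20)&(H[...,0]<35)&(H[...,1]>150);ye[:195]=0
ys,xs=np.nonzero(ye);print("yel top",xs.min(),xs.max(),ys.min(),ys.max());p=P[ye];p=p[p[:,2]>.13];print(p.mean(0),p.min(0),p.max(0),len(p))
w=np.zeros((400,640),bool);w[145:215,290:350]=1
ye=w&(G[...,0]>20)&(G[...,0]<35)&(G[...,1]>150)
p=Q[ye];print("yel scene",len(p),p.mean(0));m=p.mean(0)
p=p[np.linalg.norm(p-np.median(p,0),axis=1)<.08]
u,s,v=np.linalg.svd(p-p.mean(0));print(s,v,p.min(0),p.max(0))
bx=cv2.boxPoints(box(ye));print(bx)
# loupe, jar top-depth
for n,(a,e) in dict(loupe=(316,225),jar=(413,225)).items(): print(n,P[e-2:e+3,a-2:a+3].reshape(-1,3).mean(0), ray(T,[a,e],.034 if n=="loupe" else .05))
E
```

```text
chest ((349.6969909667969, 165.23995971679688), (87.44316101074219, 67.53221893310547), 0.716159999370575) [[ 0.5667  0.0824]
 [ 0.7676  0.0864]
 [ 0.7696 -0.1684]
 [ 0.5688 -0.164 ]] [ 0.6682 -0.0409  0.085 ] [0.2009 0.2548 0.2008]
drawer px [[350. 236.]
 [350. 200.]
 [411. 200.]
 [411. 236.]]
[[ 0.4649 -0.0448]
 [ 0.568  -0.0437]
 [ 0.5717 -0.2178]
 [ 0.4686 -0.216 ]]
228 [90 68 38] [ 0.495 -0.112  0.019]
229 [ 36  73 146] [ 0.493 -0.113  0.012]
230 [ 33  73 146] [ 0.49  -0.112  0.016]
231 [ 30  73 145] [ 0.487 -0.113  0.014]
232 [ 19  55 117] [ 0.478 -0.107  0.065]
233 [ 27  69 140] [ 0.475 -0.106  0.072]
234 [ 37  78 145] [ 0.472 -0.106  0.07 ]
235 [12 20 43] [ 0.47  -0.108  0.059]
236 [56 59 37] [ 0.47  -0.11   0.037]
237 [99 95 82] [ 0.471 -0.114 -0.001]
238 [112 110 107] [ 0.468 -0.114 -0.003]
239 [112 111 108] [ 0.465 -0.114 -0.002]
yel top 306 409 198 236
[ 0.5072 -0.0452  0.156 ] [ 0.4794 -0.0474  0.1324] [ 0.535  -0.0445  0.1613] 26
yel scene 542 [ 0.512  -0.0437  0.1139]
[0.6613 0.3926 0.0401] [[-0.0055  0.046   0.9989]
 [-0.9998 -0.0175 -0.0047]
 [-0.0173  0.9988 -0.046 ]] [ 0.4801 -0.0512  0.0624] [ 0.5404 -0.0392  0.1621]
[[312.8336 190.9931]
 [314.2392 157.26  ]
 [332.7487 158.0312]
 [331.3432 191.7643]]
loupe [0.4926 0.0511 0.0794] [[0.4988 0.0526 0.034 ]]
jar [ 0.4966 -0.2173  0.0942] [[ 0.5026 -0.2264  0.05  ]]
```

```bash
python3 - <<'E'
import cv2,numpy as np
a=cv2.imread("pics/top0.png")[180:250,290:440];b=cv2.imread("pics/scene0.png")[140:240,270:370]
cv2.imwrite("pics/crop0.png",np.vstack([cv2.resize(a,(640,299),interpolation=0),np.pad(cv2.resize(b,(300,300),interpolation=0),((0,0),(0,340),(0,0)))]))
E
```

```text
(no output)
```

View pics/crop0.png

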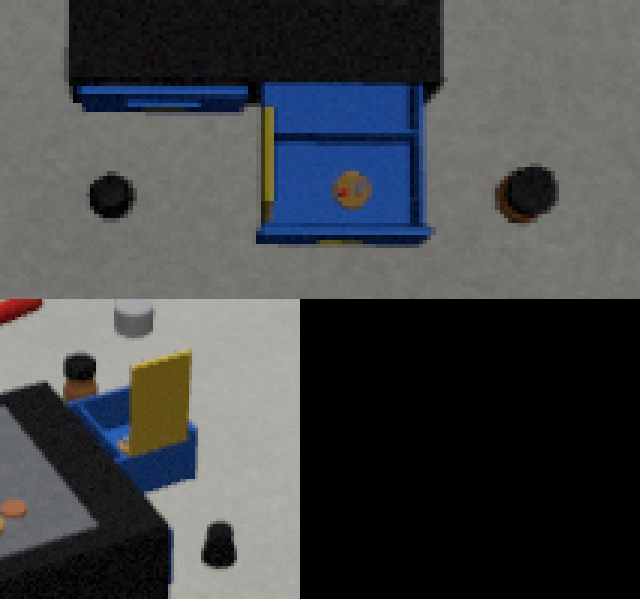

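The crops agree with the numbers: chest yaw is about +1°, the drawer is out about 90 mm, and the lid is near y -0.046, upright with its top at z 0.162. I'll shut the fingers, square the tool, and move to the left of the lid, up high.

```bash
python3 -m pendant '[[[0,0,0,0,0,1,0],[0,0,0,0,0,1,0],[0.03,-0.05,0,0,0,0,0],[0.03,-0.05,0,0,0,0,0],[0.03,-0.05,0,0,0,0,0],[0.03,-0.05,0,0,0,0,0],[0.03,-0.05,0,0,0,0,0],[0.03,-0.05,0,0,0,0,0],[0.03,-0.05,0,0,0,0,0],[0.03,-0.05,0,0,0,0,0],[0.03,-0.05,0,0,0,0,0],[0.03,-0.05,0,0,0,0,0],[0.03,-0.05,0,0,0,0,0],[0.03,-0.05,0,0,0,0,0],[0.03,-0.05,0,0,0,0,0],[0.03,-0.05,0,0,0,0,0],[0.03,-0.05,0,0,0,0,0],[0,0,0,0,0,0,0]]]'
```

```text
t: 1.9
tcp_pos: [0.5107, 0.0075, 0.2452]
tool_rot: [1.0, 0.013, 0.001, -0.001]
force: [-1.4, 0.7, -0.1]
finger_gap: -0.004
gripper_force: 0.0
```

```bash
python3 -m pendant '[[[0,0,0.042,0,0,0,0],[0,0,0.042,0,0,0,0],[0,0,0.042,0,0,0,0],[0,0.01,0,0,0,0,0],[0,0,0,0,0,0,0],[0,0,0,0,0,0,0]]]'; python3 - <<'E'
from station import eyes
import cv2,numpy as np
a=eyes.snapshot("scene")["pixels"][100:230,260:400,::-1];b=eyes.snapshot("top")["pixels"][170:300,290:430,::-1]
cv2.imwrite("pics/p1.png",np.hstack([cv2.resize(a,(400,371)),cv2.resize(b,(400,371))]))
E
```

```text
t: 2.5
tcp_pos: [0.5099, -0.006, 0.146]
tool_rot: [1.0, 0.009, 0.001, 0.0]
force: [1.1, -0.4, -0.1]
finger_gap: -0.003
gripper_force: 0.0
```

View pics/p1.png

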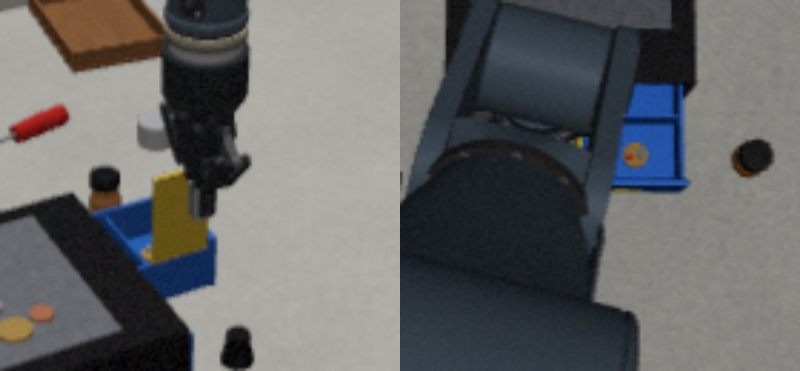

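The tip is level with the upper part of the lid and to its left, with a gap. Next I push along the arc as far as about 50°.

```bash
python3 -m pendant '[[[0,0.016,0,0,0,0,0],[0,0.016,0,0,0,0,0],[0,0.0076,0.0007,0,0,0,0],[0,0.0076,0.0007,0,0,0,0],[0,0.0075,0.002,0,0,0,0],[0,0.0075,0.002,0,0,0,0],[0,0.007,0.0032,0,0,0,0],[0,0.007,0.0032,0,0,0,0],[0,0.0063,0.0044,0,0,0,0],[0,0.0063,0.0044,0,0,0,0],[0,0.0055,0.0054,0,0,0,0],[0,0.0055,0.0054,0,0,0,0],[0,0,0,0,0,0,0]]]'; python3 - <<'E'
from station import eyes
import cv2,numpy as np
a=eyes.snapshot("scene")["pixels"][100:230,260:400,::-1];b=eyes.snapshot("top")["pixels"][170:300,290:430,::-1]
cv2.imwrite("pics/p2.png",np.hstack([cv2.resize(a,(400,371)),cv2.resize(b,(400,371))]))
E
```

```text
t: 3.9
tcp_pos: [0.5101, -0.0853, 0.1187]
tool_rot: [1.0, 0.01, -0.0, -0.0]
force: [-0.8, -0.1, 0.1]
finger_gap: 0.001
gripper_force: 0.0
```

View pics/p2.png

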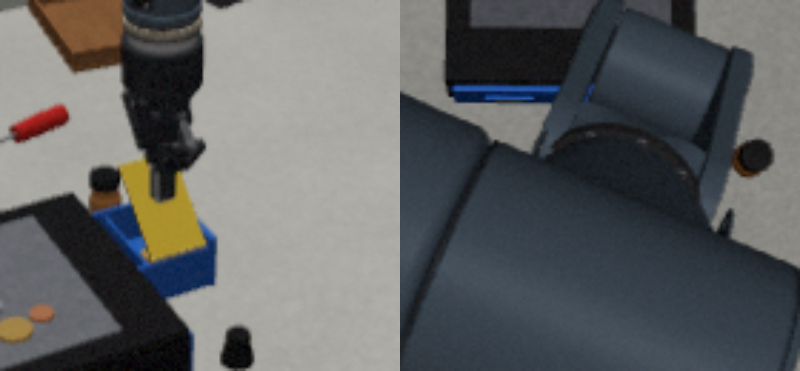

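The lid is following: it leans over by roughly 45° with the tip on its outer face. I continue down to just above closed.

```bash
python3 -m pendant '[[[0,0.0044,0.0062,0,0,0,0],[0,0.0044,0.0062,0,0,0,0],[0,0.0034,0.0069,0,0,0,0],[0,0.0034,0.0069,0,0,0,0],[0,0.002,0.0065,0,0,0,0],[0,0.002,0.0065,0,0,0,0],[0,0.001,0.005,0,0,0,0],[0,0,0.002,0,0,0,0],[0,0,0,0,0,0,0],[0,0,0,0,0,0,0]]]'
```

```text
t: 5.0
tcp_pos: [0.5105, -0.1011, 0.0824]
tool_rot: [1.0, 0.01, -0.0, -0.0]
force: [-0.0, 1.1, -0.3]
finger_gap: -0.001
gripper_force: 0.0
```

```bash
python3 -m pendant '[[[0,0.002,0.002,0,0,0,0],[0,0.002,0.0015,0,0,0,0],[0,0,0,0,0,0,0],[0,0,0,0,0,0,0]]]'; python3 -m pendant '[[[0,0,0.0013,0,0,0,0],[0,0,0,0,0,0,0],[0,0,0,0,0,0,0]]]';python3 -m pendant '[[[0,0,0.0008,0,0,0,0],[0,0,0,0,0,0,0],[0,0,0,0,0,0,0]]]'
```

```text
t: 5.4
tcp_pos: [0.5107, -0.1046, 0.0796]
tool_rot: [1.0, 0.01, -0.0, 0.0]
force: [0.5, 0.1, 0.6]
finger_gap: 0.001
gripper_force: 0.0
t: 5.7
tcp_pos: [0.5108, -0.1045, 0.0786]
tool_rot: [1.0, 0.01, 0.0, -0.0]
force: [-1.2, -0.1, 0.1]
finger_gap: 0.0
gripper_force: 0.0
t: 6.0
tcp_pos: [0.5108, -0.1045, 0.0781]
tool_rot: [1.0, 0.01, 0.0, 0.0]
force: [-0.5, -0.6, 2.6]
finger_gap: 0.003
gripper_force: 0.9
```

```bash
python3 -m pendant '[[[0,0,0.0008,0,0,0,0],[0,0,0,0,0,0,0],[0,0,0,0,0,0,0]]]';python3 -m pendant '[[[0,0,0.0008,0,0,0,0],[0,0,0,0,0,0,0],[0,0,0,0,0,0,0]]]'
```

```text
t: 6.3
tcp_pos: [0.5108, -0.1045, 0.0779]
tool_rot: [1.0, 0.01, 0.0, 0.0]
force: [-1.8, -0.0, 6.1]
finger_gap: 0.003
gripper_force: 3.2
t: 6.6
tcp_pos: [0.511, -0.1045, 0.0778]
tool_rot: [1.0, 0.01, 0.0, 0.0]
force: [-2.4, 1.6, 9.4]
finger_gap: 0.002
gripper_force: 5.2
```

Force rises with the tip stopped at z 0.064, which is the closed lid's top. I lift, back off to in front of the drawer, and check.

```bash
python3 -m pendant '[[[0,0,-0.03,0,0,0,0],[0,0,-0.03,0,0,0,0],[-0.05,0,0,0,0,0,0],[-0.05,0,0,0,0,0,0],[-0.02,0,0,0,0,0,0],[0,0,0,0,0,0,0],[0,0,0,0,0,0,0]]]'; python3 - <<'E'
from station import eyes
from h import *
s=eyes.snapshot("scene");a=s["pixels"][100:230,260:400,::-1]
cv2.imwrite("pics/p3.png",cv2.resize(a,(500,464)))
H=hsv(s);P=cloud(s);m=(H[...,0]>20)&(H[...,0]<35)&(H[...,1]>130);m[:145]=0;m[215:]=0;m[:,:290]=0;m[:,350:]=0
p=P[m];p=p[(p[:,2]>.05)&(p[:,0]>.45)];c=p.mean(0);u,S,v=np.linalg.svd(p-c);print(len(p),c,v[2],p.min(0),p.max(0))
E
```

```text
t: 7.3
tcp_pos: [0.416, -0.107, 0.1249]
tool_rot: [1.0, 0.01, 0.001, 0.0]
force: [1.2, -0.7, -0.2]
finger_gap: -0.001
gripper_force: 0.0
418 [ 0.51243319 -0.09841491  0.06643852] [ 0.01002175  0.00631487 -0.99992984] [ 0.48113357 -0.15223573  0.06132157] [ 0.58319977 -0.02064751  0.08643147]
```

View pics/p3.png

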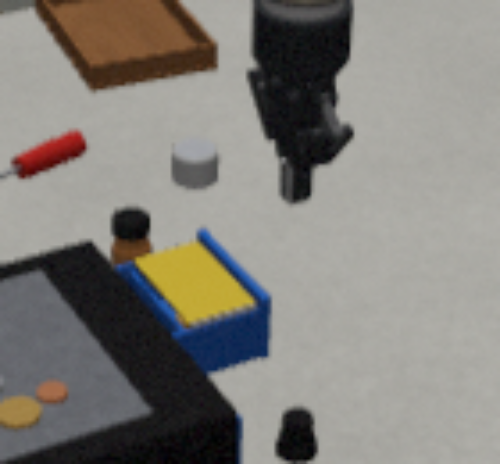

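The lid lies flat at z 0.066, tilted about 0.006 rad, so it is closed. Now I lower the tip in front of the drawer and push.

```bash
python3 -m pendant '[[[0,0,0.045,0,0,0,0],[0,0,0.045,0,0,0,0],[0.02,0,0,0,0,0,0],[0.015,0,0,0,0,0,0],[0.01,0,0,0,0,0,0],[0.01,0,0,0,0,0,0],[0.01,0,0,0,0,0,0],[0.01,0,0,0,0,0,0],[0.01,0,0,0,0,0,0],[0.01,0,0,0,0,0,0],[0,0,0,0,0,0,0]]]'
```

```text
t: 8.45
tcp_pos: [0.4926, -0.1052, 0.0529]
tool_rot: [1.0, 0.01, 0.001, 0.0]
force: [0.3, 0.4, 0.4]
finger_gap: -0.002
gripper_force: 0.0
```

```bash
python3 -m pendant '[[[0.01,0,0,0,0,0,0],[0.01,0,0,0,0,0,0],[0.01,0,0,0,0,0,0],[0.01,0,0,0,0,0,0],[0.01,0,0,0,0,0,0]]]'; python3 -m pendant '[[[0.005,0,0,0,0,0,0],[0,0,0,0,0,0,0]]]'; python3 -m pendant '[[[0.004,0,0,0,0,0,0],[0,0,0,0,0,0,0]]]'; python3 - <<'E'
from station import eyes
from h import *
s=eyes.snapshot("scene");cv2.imwrite("pics/p4.png",cv2.resize(s["pixels"][100:260,230:400,::-1],(510,480)))
E
```

```text
t: 8.95
tcp_pos: [0.5313, -0.104, 0.0526]
tool_rot: [1.0, 0.01, -0.0, -0.0]
force: [-1.9, -0.0, 0.4]
finger_gap: -0.0
gripper_force: 1.1
t: 9.15
tcp_pos: [0.5363, -0.1043, 0.0527]
tool_rot: [1.0, 0.01, 0.001, 0.0]
force: [0.1, -0.0, 0.3]
finger_gap: 0.002
gripper_force: 0.0
t: 9.35
tcp_pos: [0.5384, -0.1041, 0.0527]
tool_rot: [1.0, 0.01, 0.0, 0.0]
force: [-1.2, -0.2, -1.0]
finger_gap: 0.001
gripper_force: 0.2
```

View pics/p4.png

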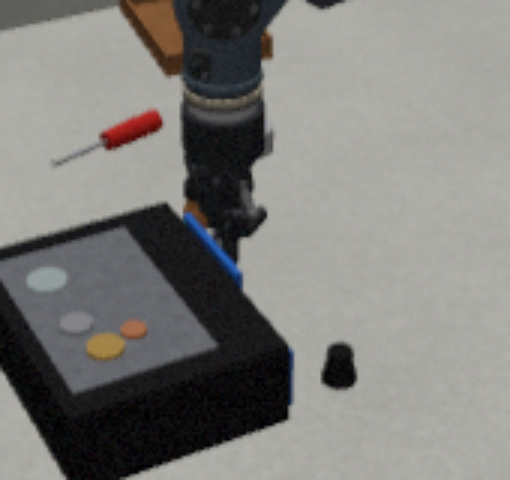

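The drawer is nearly in, with only its blue front still proud. I push on in small steps until the force rises.

```bash
python3 -m pendant '[[[0.004,0,0,0,0,0,0],[0.004,0,0,0,0,0,0],[0,0,0,0,0,0,0]]]'; python3 -m pendant '[[[0.003,0,0,0,0,0,0],[0,0,0,0,0,0,0],[0,0,0,0,0,0,0]]]';  python3 -m pendant '[[[0.002,0,0,0,0,0,0],[0,0,0,0,0,0,0],[0,0,0,0,0,0,0]]]'
```

```text
t: 9.7
tcp_pos: [0.5449, -0.1039, 0.0527]
tool_rot: [1.0, 0.01, 0.0, 0.0]
force: [-0.8, -0.2, -0.7]
finger_gap: -0.001
gripper_force: 0.4
t: 10.0
tcp_pos: [0.5471, -0.1038, 0.0527]
tool_rot: [1.0, 0.01, 0.0, 0.0]
force: [-0.1, -0.3, -0.6]
finger_gap: -0.001
gripper_force: 0.4
t: 10.3
tcp_pos: [0.5484, -0.1037, 0.0527]
tool_rot: [1.0, 0.01, 0.0, 0.0]
force: [-1.0, -1.0, -0.9]
finger_gap: 0.0
gripper_force: 0.7
```

```bash
for i in 1 2 3; do python3 -m pendant '[[[0.002,0,0,0,0,0,0],[0,0,0,0,0,0,0],[0,0,0,0,0,0,0]]]' | sed -n 2,4p; done
```

```text
tcp_pos: [0.5501, -0.1037, 0.0527]
tool_rot: [1.0, 0.01, 0.0, 0.0]
force: [-0.8, -0.7, -0.5]
tcp_pos: [0.5515, -0.1037, 0.0527]
tool_rot: [1.0, 0.01, -0.0, -0.0]
force: [-1.9, -0.3, 0.4]
tcp_pos: [0.5515, -0.1036, 0.0527]
tool_rot: [1.0, 0.01, -0.002, -0.0]
force: [-4.5, -2.1, 3.1]
```

```bash
for i in 1 2; do python3 -m pendant '[[[0.002,0,0,0,0,0,0],[0,0,0,0,0,0,0],[0,0,0,0,0,0,0]]]' | sed -n 2,4p; done
```

```text
tcp_pos: [0.5516, -0.1036, 0.0526]
tool_rot: [1.0, 0.01, -0.003, -0.0]
force: [-7.9, -2.7, 5.1]
tcp_pos: [0.5515, -0.1034, 0.0526]
tool_rot: [1.0, 0.011, -0.005, -0.001]
force: [-12.3, -5.5, 7.0]
```

The drawer hit a hard stop, so it is home. I back off, lift, and check.

```bash
python3 -m pendant '[[[-0.03,0,0,0,0,0,0],[-0.05,0,0,0,0,0,0],[-0.05,0,0,0,0,0,0],[0,0,-0.05,0,0,0,0],[0,0,-0.05,0,0,0,0],[0,0,0,0,0,0,0],[0,0,0,0,0,0,0],[0,0,0,0,0,0,0]]]'; python3 - <<'E'
from station import eyes
from h import *
s=eyes.snapshot("scene");t=eyes.snapshot("top")
cv2.imwrite("pics/p5.png",np.hstack([cv2.resize(s["pixels"][130:260,210:360,::-1],(400,347)),cv2.resize(t["pixels"][120:250,290:440,::-1],(400,347))]))
H=hsv(t);b=(H[...,0]>100)&(H[...,0]<130)&(H[...,1]>150);P=cloud(t)
for a,e in((310,345),(353,390)):
  m=b.copy();m[:190]=0;m[245:]=0;m[:,:a]=0;m[:,e:]=0;ys,xs=np.nonzero(m);print(len(ys),ys.min() if len(ys) else 0,ys.max() if len(ys) else 0)
E
```

```text
t: 12.6
tcp_pos: [0.4525, -0.1055, 0.1322]
tool_rot: [1.0, 0.01, -0.0, -0.0]
force: [0.5, 0.6, -0.5]
finger_gap: -0.004
gripper_force: 0.0
206 199 226
97 199 206
```

View pics/p5.png

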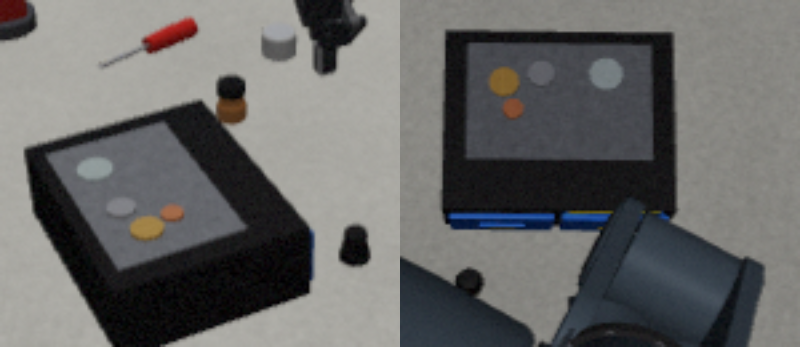

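The right front sits level with the shut left drawer, the jar and loupe are in place, and the robot is clear.

```bash
python3 -c "from station import job; print(job.sign_off())"
```

```text
the job is handed in; nothing more can be done
None
```

The lid was closed first, then the drawer was pushed to its hard stop, and the job is handed in. The handed-in result gave no verdict; the last images show the drawer front level with its neighbour and the jar and loupe in place.

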